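# Change a lamp over from night light to main light

## Task

Change the grey lamp over without ever leaving the table dark: with a fingertip push the long toggle lever over until it snaps across to lean toward the white dome (main light on), and only then push the short toggle lever over until it snaps across to lean away from the dome (night light off). Only push the levers, gently, without squeezing or forcing them, and do not shift or lift the sugar bowl, the dice tray, the dice or the okey rack.

Things in the scene. Friction and masses are not known exactly. Their poses are not given: they have to be found in the camera images.
- lamp: Grey lamp, fixed: flat block 204 (x) by 194 (y) by 40 mm high. Origin: centre of its underside. A white dome (on an 86 mm wide collar, top 90 mm above the table) stands at x = +62, y = 0 mm: +x points from the levers to the dome. Two toggle switches sit on its top at x = -50, y = +48 and -48 mm; which has the long lever varies. Levers swing parallel to the lamp's x-z plane.
- long_switch: Base of the switch with the long lever, fixed on the lamp: a plate 46 (x) by 30 (y) by 2 mm with a 17 mm round collar, 6 mm high. Origin: centre of its underside, on the lamp's top; axes parallel to the lamp's. The lever's hinge axis lies along y, 4 mm above the origin.
- long_lever (a joint): Angle of the long lever, a steel bat 52 mm from hinge to end, up to 12 mm thick. 0: leans 0.50 rad from vertical away from the dome (its start, off); 0.50: upright; 1.00: leans 0.50 rad toward the dome (on). Over-centre: pushed a few mm past upright it snaps the rest of the way and stays. 2 to 3 N at the tip moves it; hard stop at either end, so stop pushing once it snaps.
- long_tip (a point): Free end of the long lever, on its axis; it moves with the lever, about 50 mm above the lamp's top when at rest.
- short_switch: Base of the switch with the short lever, same plate, collar, origin, axes and hinge place as the other.
- short_lever (a joint): Angle of the short lever: a steel bat 32 mm long from its hinge, up to 12 mm thick. It counts the other way round: 0 leans 0.50 rad toward the dome (its start, on), 0.50 upright, 1.00 leans away from the dome (off). Same snap as the long lever. About 2 N at the tip moves it.
- short_tip (a point): Free end of the short lever, on its axis; it moves with the lever, about 32 mm above the lamp's top when at rest.
- sugar_center (a point): Centre of the closed stainless sugar bowl with knobbed lid, 94 mm across, 89 mm high, loose; the point is 45 mm above its underside. Leave alone.
- tray: Blue silicone dice tray, open, 150 by 150 by 24 mm, loose; origin: centre of the underside. Leave alone.
- rack: Folding okey rack pair, two stepped wood-look plastic strips hinged in a shallow V, about 305 mm long (its y), 80 mm deep, 65 mm high, loose; origin: centre of the underside at the hinge. Leave alone.
- die0_center (a point): Centre of a translucent amber die, 18 mm, loose in the tray. Leave alone.
- die1_center (a point): Centre of a translucent amber die, 18 mm, loose in the tray. Leave alone.
- die2_center (a point): Centre of a translucent amber die, 18 mm, loose in the tray. Leave alone.

How it is judged:
By the outcome, as a careful person would: the job done as asked, in the order asked, and still so for the second after the job is handed in, with the robot touching nothing.
It also fails if it takes over 40 s, if anything falls off the work surface, if the arm or the gripper's body presses on something with over 40 N, if the wrist force passes 120 N, or if a joint passes its speed limit or range.

## Robot

A 6-joint arm with a two-finger parallel gripper is mounted at the origin on the work surface. World frame = base frame: x ahead of the robot, y to its left, z up, the work surface at z = 0. Lengths are in m, angles in rad, forces in N, time in s.
With the tool pointing down it reaches from about 0.35 to 0.975 m from the base axis. Payload 4.9 kg.
Tool frame: the origin (TCP) lies on the centre line of the jaws, within the pads' length; the fingertips stand 14 mm ahead of it and the grasp point (between the pads) lies 5 mm behind it; y points along the fingers, z is the direction in which the jaws open and shut, and the axes are right-handed (so a half turn about y gives the same grasp; the last joint's range is limited). The gripper opens to 85 mm and grips with 20 to 120 N. Pads are 22 mm wide; open, the fingers measure 114 mm over their backs; the gripper's body (76 mm by 85 mm) begins 54 mm behind the grasp point. The pads swing forward as they close: fully open they stand 13 mm farther back than shut.
Start: joints at [-0.119, 0.053, 1.613, -0, 1.476, -0.119], TCP at [0.625, 0, 0.245] pointing down, gripper open.
Joint ranges: [-3.01, 3.01], [-1.01, 2.22], [0.06, 2.58], [-1.02, 4.17], [0.09, 2.62], [-3.14, 3.14]. Speed limits (rad/s): [2.57, 2.57, 3.14, 3.14, 3.14, 3.14].

## Interface

Orientations are given as a rotation vector (axis times angle).
In Python, from station import ctrl gives the robot as it stands.
- The arm moves only by the tool servo_tool, never from a script. Its arguments are lists of equal length, an entry for each row: "delta_pos": the shift along the tool's x, y, z in m, a list of three; "dr": the turn, a rotation vector about the tool's x, y, z in degrees, a list of three; "grip": the opening, from 0 (shut) to 1 (fully open). In form: {"delta_pos": [[x, y, z], ...], "dr": [[rx, ry, rz], ...], "grip": [grip, ...]}. A call has 1 to 5 rows; each row shifts and turns the pose as measured when the row begins, along the tool's axes as they then stand; what a row does not reach is not made up. A row lasts 1/8 s, in which the tool goes at most 62.5 mm and 10.7 degrees, less where a joint would pass 70% of its speed; a pose out of reach is approached as far as the arm can. A call is refused whole if a number of a shift passes 0.0625 or a number of a turn 10.7, either way. A call with a gripper value outside its range is refused whole. The fingers move at their own pace and stop on an object; "grip_force" is the grip in N (left out, the last holds). Time passes only in rows, so rows that do not move let the fingers close. It gives the time, the measured TCP pose, the force and the opening at its end, in the units of the state.
- ctrl.get_obs(): the state, without advancing time (a new reading comes with each control period).
- ctrl.get_image(name): name is "scene" or "side" or "wrist"; returns the picture (420x560x3 uint8, red, green, blue); there is no depth.
- ctrl.camera_params(name): a dict with "fovy" (degrees; the focal length in pixels is half the picture's height over the tangent of half this angle, whatever the lens; pixels are square), "cx", "cy" (the principal point, pixels), "k1" (the pictures are not rectified: a ray, as slopes to the right and down, at radius r is drawn at 1 + k1 r^2 times it, then the intrinsics apply), "eye" and "rotation" of the camera in the world. Camera axes: x right, y down, z forward; pixel columns grow to the right and rows downward; lengths in m; the calibration is good to about 2 mm. A picture is of the moment at which its call begins: read the wrist's pose just before it. camera_params takes no time and is no camera call; for the wrist camera it gives the pose at the moment of the call.
- ctrl.finish_job(): hands the job in, once; it reports no verdict.
Trained networks look in the newest picture that a camera, given by its name, has taken for a name from the list of things; names that differ only in an ending like _2 or _b are one class to them, and where a whole thing is asked for, a point or a joint stands for the part that bears it (a point fixed in the world has none). Each returns a list of dicts, best first, with "score" (0 to 1); they miss things now and then, are a little off and sometimes report something else, mostly with a low value. They report only what shows in the picture. A call takes as long as a camera call.
- ctrl.masks_of(camera, label): "pixels" (420x560 bool, what is visible of it) and "extent" ([left, top, right, bottom] in pixels, round what is visible of it).
The state is a dict: "t": time; "q": joint angles; "dq": joint speeds; "effort": joint torques, N m; "tool_pos": TCP position; "tool_rot": TCP orientation; "contact_force": force on the tool from outside, world axes, zero at the start; "wrist_torque": the same for the moment, N m; "opening": finger opening in m.
Only numpy, scipy, OpenCV 4.12 (cv2) and the standard library are available. Lean on these libraries where they do the work, as an engineer would, in place of code of your own. Each camera call takes 0.05 s, during which the arm holds its last target.

## Working session

There is one attempt and no reset: what is moved stays moved. The work goes in short steps, Python scripts to look and compute and a tool call to move; the robot and the scene stay as the last step left them, time stands still between calls to the robot, and variables do not carry over. Pictures are saved under pics/ and viewed, and the job is handed in when it is done.

Besides the shell and the picture viewer there is one more tool, called after ">>>" as name(argument=value, ...), one argument or row to a line, values as JSON. servo_tool: Moves the arm, as the interface text tells. Its arguments: {"type":"object","properties":{"delta_pos":{"type":"array","items":{"type":"array","items":{"type":"number"}}},"dr":{"type":"array","items":{"type":"array","items":{"type":"number"}}},"grip":{"type":"array","items":{"type":"number"}},"grip_force":{"type":"number"}},"required":["delta_pos","dr","grip"]}

```bash
mkdir -p pics; ls; cat > h.py <<'E'
import numpy as np, cv2
from station import ctrl
def save(n,f):
    im=ctrl.get_image(n); cv2.imwrite(f'pics/{f}.png',cv2.cvtColor(im,cv2.COLOR_RGB2BGR)); return im
def K(p):
    f=210/np.tan(np.radians(p['fovy'])/2); return np.array([[f,0,p['cx']],[0,f,p['cy']],[0,0,1.]])
def ray(p,uv):
    d=np.array([p['k1'],0,0,0,0],float)
    s=cv2.undistortPoints(np.array([[uv]],float),K(p),d)[0,0]
    return np.array(p['eye']),np.array(p['rotation'])@np.array([s[0],s[1],1])
def atz(p,uv,z):
    e,d=ray(p,uv); return e+d*(z-e[2])/d[2]
def proj(p,X):
    c=np.array(p['rotation']).T@(np.array(X)-np.array(p['eye'])); s=c[:2]/c[2]; s=s*(1+p['k1']*(s@s)); k=K(p)
    return np.array([k[0,0]*s[0]+k[0,2],k[1,1]*s[1]+k[1,2]])
def tri(p1,u1,p2,u2):
    e1,d1=ray(p1,u1);e2,d2=ray(p2,u2);d1/=np.linalg.norm(d1);d2/=np.linalg.norm(d2)
    t=np.linalg.lstsq(np.c_[d1,-d2],e2-e1,rcond=None)[0]
    a=e1+d1*t[0];b=e2+d2*t[1];return (a+b)/2,np.linalg.norm(a-b)
E
python3 - <<'E'
from h import *
for n in ['scene','side','wrist']:
    save(n,n+'0'); p=ctrl.camera_params(n); print(n,{k:np.round(v,3).tolist() for k,v in p.items()})
    for l in ['lamp','long_switch','long_lever','short_switch','short_lever']:
        for r in ctrl.masks_of(n,l)[:2]:
            m=r['pixels']; ys,xs=np.nonzero(m); print(n,l,round(r['score'],2),r['extent'],xs.mean().round(1),ys.mean().round(1))
o=ctrl.get_obs(); print(o)
E
```

```text
pics
scene {'fovy': 46.802, 'cx': 278.561, 'cy': 213.385, 'k1': 0.024, 'eye': [1.45, 0.266, 0.743], 'rotation': [-1.508, -1.845, 0.922]}
scene lamp 0.83 [148.2, 185.0, 233.6, 260.7] 186.2 224.8
scene long_switch 0.7 [200.2, 179.0, 210.3, 206.8] 203.8 196.0
scene long_switch 0.15 [200.8, 181.6, 206.5, 200.6] 202.6 187.9
scene long_lever 0.47 [201.2, 180.5, 209.7, 198.6] 202.6 187.0
scene short_switch 0.29 [202.3, 181.7, 204.7, 200.8] 202.6 187.4
side {'fovy': 48.078, 'cx': 279.51, 'cy': 215.267, 'k1': -0.018, 'eye': [0.389, -0.714, 0.6], 'rotation': [-2.109, 0.235, -0.126]}
side lamp 0.68 [227.3, 260.0, 391.4, 390.2] 309.5 321.5
side lamp 0.61 [299.2, 321.4, 309.7, 334.9] 305.7 327.2
side long_switch 0.56 [253.7, 286.9, 280.6, 315.3] 265.6 302.5
side long_lever 0.5 [251.8, 286.5, 269.7, 305.7] 259.8 295.7
side short_switch 0.9 [285.5, 319.6, 318.6, 350.5] 301.9 336.8
side short_lever 0.56 [299.9, 315.6, 308.3, 339.0] 305.5 327.6
wrist {'fovy': 62.54, 'cx': 275.824, 'cy': 206.835, 'k1': -0.071, 'eye': [0.626, 0.077, 0.375], 'rotation': [2.84, 0.0, 0.0]}
wrist lamp 0.85 [100.2, 178.0, 3
[... 252 characters left out ...]
211.1, 361.8] 204.4 353.6
{'t': 0.9, 'q': array([-1.19010927e-01,  5.27083641e-02,  1.61290469e+00,  6.63175298e-06,
        1.47600022e+00, -1.19008553e-01]), 'dq': array([-9.18813191e-05,  1.20404769e-03,  4.58124544e-04, -4.67709449e-04,
       -1.19715539e-03, -1.57185927e-03]), 'effort': array([-3.37105303e-04, -3.93677974e+01, -3.70464885e+01, -2.34370073e-04,
        4.27475043e-04,  7.99701979e-06]), 'tool_pos': array([ 6.24979581e-01, -2.20656731e-06,  2.45295579e-01]), 'tool_rot': array([-1.20920603,  1.20922054, -1.20918585]), 'contact_force': array([-0.31454341, -0.04899198,  0.61851304]), 'wrist_torque': array([0.04205584, 0.01799182, 0.00843355]), 'opening': 0.0857023574050957}
```

```bash
sed -i "s/^def K/_cp=ctrl.camera_params\ndef cam(n):\n    p=dict(_cp(n)); p['rotation']=cv2.Rodrigues(np.array(p['rotation'],float))[0] if np.size(p['rotation'])==3 else p['rotation']; return p\ndef K/" h.py
python3 - <<'E'
import cv2
a=cv2.imread('pics/side0.png')[240:400,200:420]; cv2.imwrite('pics/side0c.png',cv2.resize(a,None,fx=3.5,fy=3.5,interpolation=cv2.INTER_CUBIC))
a=cv2.imread('pics/wrist0.png')[170:400,80:350]; cv2.imwrite('pics/wrist0c.png',cv2.resize(a,None,fx=2.6,fy=2.6,interpolation=cv2.INTER_CUBIC))
E
```

```text
(no output)
```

View pics/scene0.png

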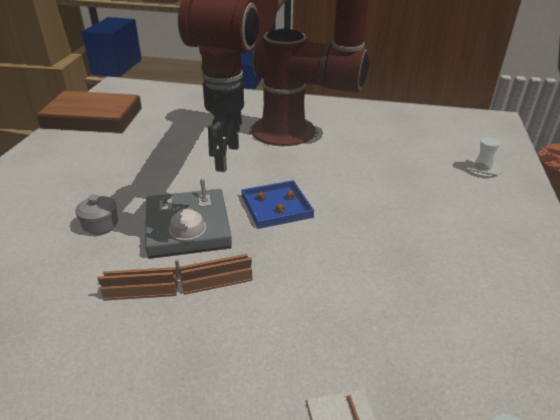

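View pics/side0.png

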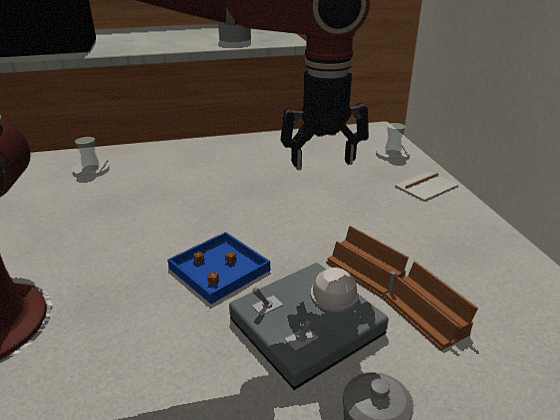

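View pics/side0c.png

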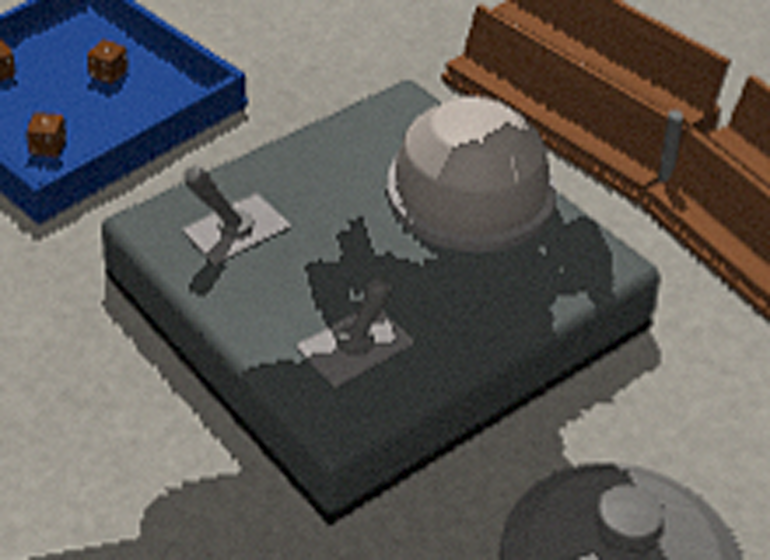

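View pics/wrist0.png

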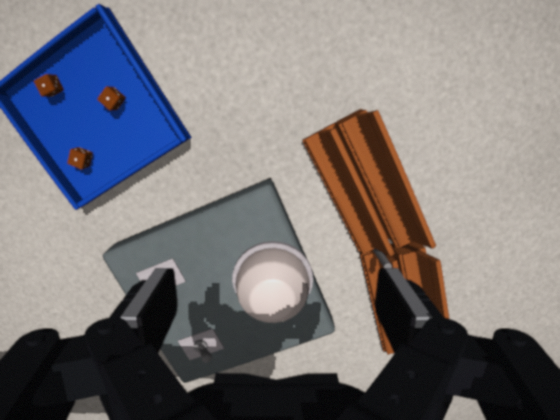

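View pics/wrist0c.png

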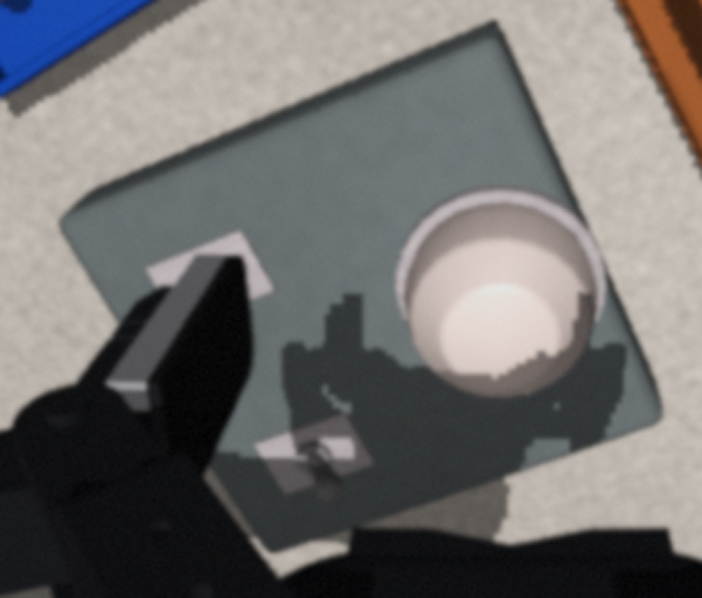

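```bash
cat > fit.py <<'E'
from h import *
from scipy.optimize import least_squares
w,s=cam('wrist'),cam('side')
obs=[(w,(270.4,178.5),(.102,.097,.04)),(w,(334.6,331.5),(.102,-.097,.04)),(w,(104,254),(-.102,.097,.04)),(w,(184,381.5),(-.102,-.097,.04)),
(s,(317,262.5),(.102,.097,.04)),(s,(229.5,305),(-.102,.097,.04)),(s,(388.5,317),(.102,-.097,.04)),
(s,(268.3,305.4),(-.05,.048,.042)),(s,(301.4,339.4),(-.05,-.048,.042)),(w,(200.8,344.6),(-.05,-.048,.042))]
def T(v,X): c,si=np.cos(v[2]),np.sin(v[2]); return np.array([v[0]+c*X[0]-si*X[1],v[1]+si*X[0]+c*X[1],X[2]])
def res(v): return np.concatenate([proj(p,T(v,X))-u for p,u,X in obs])
if __name__=='__main__':
    r=least_squares(res,[.58,-.1,.35],loss='soft_l1'); v=r.x; print(v,np.degrees(v[2])); print(res(v).reshape(-1,2).round(1))
    print('long base',T(v,(-.05,.048,.04)),'short',T(v,(-.05,-.048,.04)))
    lt=T(v,(-.05-.052*np.sin(.5),.048,.044+.052*np.cos(.5))); stp=T(v,(-.05+.032*np.sin(.5),-.048,.044+.032*np.cos(.5)))
    sc=cam('scene')
    for n,p in (('side',s),('wrist',w),('scene',sc)): print(n,'longtip',proj(p,lt),'shorttip',proj(p,stp), 'dometop',proj(p,T(v,(.062,0,.09))))
E
python3 fit.py
```

```text
[ 0.56586022 -0.12988567  0.4076959 ] 23.359254579922688
[[ 0.4  2.9]
 [ 3.3  0.5]
 [-5.8  0.9]
 [-1.   3.8]
 [-0.4 -2.9]
 [-2.2 -4.2]
 [ 1.6 -1.8]
 [-0.9 -2. ]
 [ 0.2 -3.1]
 [ 0.5 -0.8]]
long base [ 0.50092661 -0.10564466  0.04      ] short [ 0.53899014 -0.19377619  0.04      ]
side longtip [254.55899447 287.73857294] shorttip [309.57696271 318.44436123] dometop [335.76704534 271.72549494]
wrist longtip [123.61711169 309.09340851] shorttip [208.26539495 357.76641503] dometop [272.34543056 301.61710293]
scene longtip [202.03835593 178.86431216] shorttip [164.16609569 197.90535924] dometop [185.92108281 212.85585791]
```

```bash
python3 - <<'E'
from h import *
o=ctrl.get_obs();R=cv2.Rodrigues(o['tool_rot'])[0];print(R.round(3))
E
```

```text
[[-0. -0.  1.]
 [-1.  0. -0.]
 [-0. -1. -0.]]
```

>>> servo_tool(
  delta_pos=[
    [0.042,0,-0.058],
    [0.042,0,-0.058],
    [0.042,0,-0.058],
    [0,0,0],
    [0,0,0],
  ],
  dr=[
    [0,0,0],
    [0,0,0],
    [0,0,0],
    [0,10,0],
    [0,10,0],
  ],
  grip=[0,0,0,0,0],
  grip_force=20,
)

```text
t: 1.52
tool_pos: [0.4687, -0.1133, 0.2442]
tool_rot: [-1.019, 1.469, -1.469]
contact_force: [0.3, -0.7, -0.6]
opening: -0.0003
```

>>> servo_tool(
  delta_pos=[
    [0,0,0],
    [0,0,0],
    [0,0,0],
    [0,0,0],
    [0,0,0],
  ],
  dr=[
    [0,10,0],
    [0,10,0],
    [0,10,0],
    [0,10,0],
    [0,10,0],
  ],
  grip=[0,0,0,0,0],
)

```text
t: 2.15
tool_pos: [0.4683, -0.1137, 0.245]
tool_rot: [-0.318, 2.053, -2.057]
contact_force: [-0.7, -0.3, -0.4]
opening: -0.0001
```

```bash
python3 - <<'E'
from h import *
for n in ['wrist','side','scene']:
    save(n,n+'1')
    p=cam(n)
    if n=='wrist': np.savez('w1.npz',**p)
    for l in ['lamp','long_switch','long_lever','short_switch','short_lever']:
        for r in ctrl.masks_of(n,l)[:1]:
            m=r['pixels']; ys,xs=np.nonzero(m); print(n,l,round(r['score'],2),r['extent'],xs.mean().round(1),ys.mean().round(1))
o=ctrl.get_obs();R=cv2.Rodrigues(o['tool_rot'])[0];print(o['t'],o['tool_pos'],R.round(3),o['opening'],o['contact_force'])
a=cv2.imread('pics/side1.png')[240:400,200:420]; cv2.imwrite('pics/side1c.png',cv2.resize(a,None,fx=3.5,fy=3.5,interpolation=cv2.INTER_CUBIC))
E
```

```text
wrist lamp 0.95 [208.8, 0.6, 426.1, 204.0] 322.7 89.8
wrist long_switch 0.65 [264.1, 120.4, 298.5, 188.0] 279.1 150.8
wrist long_lever 0.77 [273.5, 145.4, 291.5, 187.4] 280.7 168.4
wrist short_switch 0.57 [363.4, 113.1, 390.9, 164.4] 379.1 138.5
wrist short_lever 0.61 [379.8, 119.7, 393.9, 142.9] 385.3 130.5
side lamp 0.62 [230.2, 262.3, 394.0, 388.8] 310.0 321.5
side long_switch 0.95 [253.4, 287.8, 282.1, 314.1] 265.5 302.7
side long_lever 0.64 [252.9, 285.7, 271.6, 302.7] 260.3 295.6
side short_switch 0.93 [282.8, 319.5, 319.8, 348.7] 301.7 336.7
side short_lever 0.47 [300.8, 319.9, 309.8, 336.8] 306.0 326.9
scene lamp 0.8 [144.6, 185.1, 232.5, 260.7] 186.6 224.9
scene long_switch 0.67 [200.7, 180.7, 210.6, 204.8] 204.3 196.7
scene long_lever 0.51 [202.0, 179.7, 205.4, 197.1] 202.8 189.3
scene short_switch 0.65 [159.8, 196.4, 171.9, 212.1] 165.6 203.4
3.05 [ 0.46830551 -0.11370957  0.2448974 ] [[-0.951  0.001  0.309]
 [-0.309 -0.002 -0.951]
 [-0.    -1.     0.002]] 2.3959757431693983e-05 [ 0.04328266  0.44212017 -0.50655359]
```

View pics/wrist1.png

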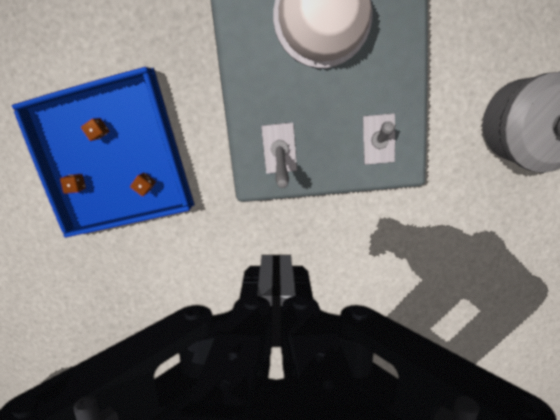

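View pics/side1c.png

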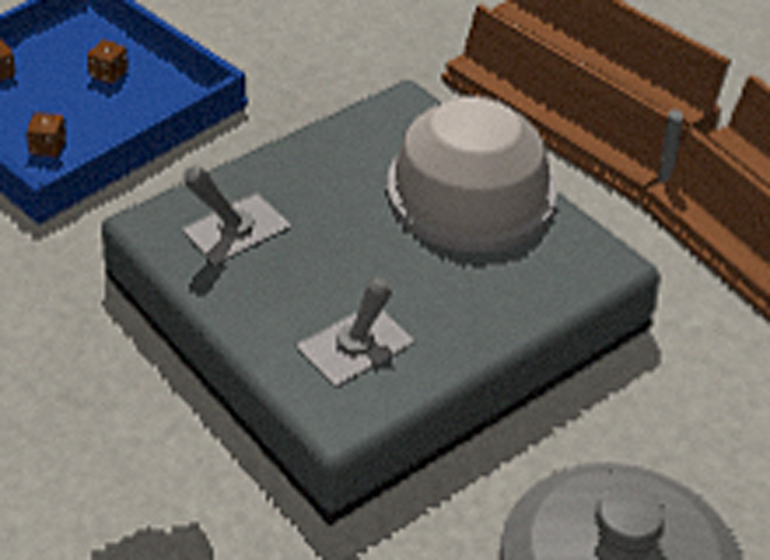

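```bash
cat > fit2.py <<'E'
from h import *
from scipy.optimize import least_squares
from fit import T
d=np.load('w1.npz'); w={k:d[k] for k in d.files}; w['k1']=float(w['k1']); s=cam('side')
lt=(-.05-.051*np.sin(.5),.048,.044+.051*np.cos(.5)); st=(-.05+.031*np.sin(.5),-.048,.044+.031*np.cos(.5))
obs=[(w,(279.7,148.3),(-.05,.048,.042)),(w,(379,139),(-.05,-.048,.042)),(w,(282,181),lt),(w,(387.5,128),st),
(s,(267.9,305.4),(-.05,.048,.042)),(s,(301.4,339.4),(-.05,-.048,.042)),(s,(256,289.5),lt),(s,(307.5,322),st)]
def res(v): return np.concatenate([proj(p,T(v,X))-u for p,u,X in obs])
for sub in (slice(0,4),slice(4,8),slice(0,8)):
    O=obs; 
    r=least_squares(lambda v: res(v).reshape(-1,2)[sub].ravel(),[.566,-.13,.4]); v=r.x; print(v,np.degrees(v[2])); print(res(v).reshape(-1,2).round(1).tolist())
for X in ((-.05,.048),(-.05,-.048)): print(T(v,(*X,.04)))
o=ctrl.get_obs();R=cv2.Rodrigues(o['tool_rot'])[0]
print('yaw -tool x',np.degrees(np.arctan2(-R[1,0],-R[0,0])))
c,si=np.cos(v[2]),np.sin(v[2]);e=o['tool_pos'][:2]-v[:2];print('TCP in lamp',c*e[0]+si*e[1],-si*e[0]+c*e[1])
E
python3 fit2.py
```

```text
[ 0.56568596 -0.13212887  0.37458988] 21.462419300654865
[[-0.7, -1.5], [-0.1, 1.1], [-0.5, 1.8], [1.2, -1.3], [-0.1, -2.1], [-1.0, -2.3], [-1.0, -1.7], [0.9, -2.0]]
[ 0.56530885 -0.13716964  0.36655256] 21.001914555614537
[[3.7, 0.0], [4.2, 3.5], [4.3, 3.6], [6.0, 1.4], [0.3, -0.3], [-0.8, 0.0], [-0.7, -0.1], [1.2, 0.2]]
[ 0.56570626 -0.1328909   0.37216069] 21.32323666457032
[[-0.1, -1.4], [0.5, 1.5], [0.2, 2.0], [2.0, -0.9], [0.0, -1.8], [-1.0, -1.9], [-0.9, -1.5], [0.9, -1.7]]
[ 0.50167487 -0.10635825  0.04      ]
[ 0.53658326 -0.19578645  0.04      ]
yaw -tool x 17.984524187042037
TCP in lamp -0.08375818158393285 0.0532859859824059
```

>>> servo_tool(
  delta_pos=[
    [0.02,0,0.005],
    [0,0.055,0],
    [0,0.055,0],
    [0,0.045,0],
    [0,0,0],
  ],
  dr=[
    [0,-3.3,0],
    [0,0,0],
    [0,0,0],
    [0,0,0],
    [0,0,0],
  ],
  grip=[0,0,0,0,0],
)

```text
t: 3.68
tool_pos: [0.4522, -0.1262, 0.0887]
tool_rot: [-0.376, 2.01, -2.02]
contact_force: [1.0, 0.6, -0.1]
opening: 0.0002
```

```bash
cat > st.py <<'E'
from h import *
v=np.array([.5657,-.1329,.3722])
def st():
    o=ctrl.get_obs();R=cv2.Rodrigues(o['tool_rot'])[0];c,si=np.cos(v[2]),np.sin(v[2]);e=o['tool_pos'][:2]-v[:2]
    F=o['contact_force']
    print('t',round(o['t'],2),'TCP lamp mm',round(1e3*(c*e[0]+si*e[1]),1),round(1e3*(-si*e[0]+c*e[1]),1),'z',round(1e3*o['tool_pos'][2],1),'yaw',np.degrees(np.arctan2(-R[1,0],-R[0,0])).round(1),'F lamp',round(c*F[0]+si*F[1],2),round(-si*F[0]+c*F[1],2),F[2].round(2))
E
python3 - <<'E'
from st import *
st(); save('wrist','wrist2'); save('side','side2'); st()
a=cv2.imread('pics/side2.png')[200:400,180:420]; cv2.imwrite('pics/side2c.png',cv2.resize(a,None,fx=3,fy=3,interpolation=cv2.INTER_CUBIC))
E
```

```text
t 3.67 TCP lamp mm -103.2 47.5 z 88.7 yaw 21.4 F lamp 1.16 0.19 -0.1
t 3.77 TCP lamp mm -100.6 44.9 z 93.5 yaw 21.4 F lamp 0.3 -0.79 1.13
```

View pics/wrist2.png

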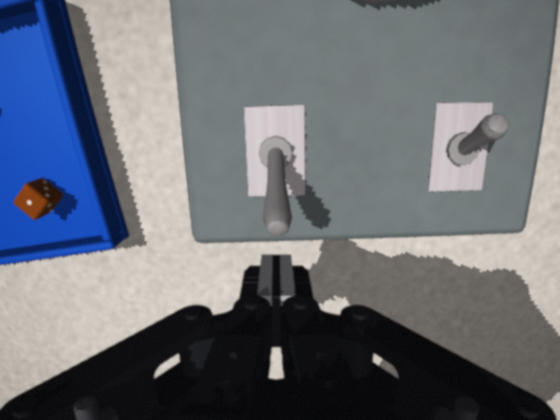

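View pics/side2c.png

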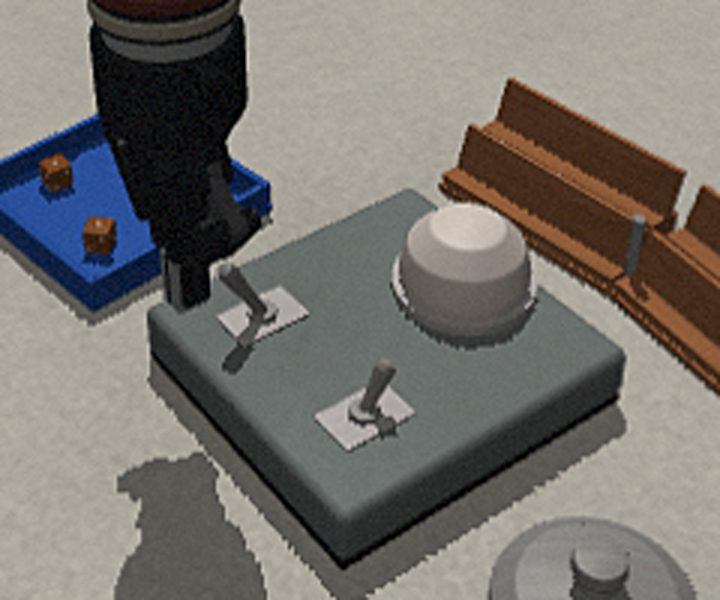

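>>> servo_tool(
  delta_pos=[
    [0,0,0],
  ],
  dr=[
    [0,0,0],
  ],
  grip=[0],
)

```text
t: 3.9
tool_pos: [0.4574, -0.1284, 0.0963]
tool_rot: [-0.364, 1.997, -2.024]
contact_force: [-0.3, 0.9, 0.2]
opening: 0.0001
```

```bash
python3 - <<'E'
from st import *
st()
ctrl.get_image('side');st()
E
```

```text
t 3.9 TCP lamp mm -99.2 43.6 z 96.3 yaw 21.4 F lamp 0.09 0.92 0.18
t 3.95 TCP lamp mm -99.1 43.4 z 96.4 yaw 21.4 F lamp 0.59 0.88 -0.08
```

>>> servo_tool(
  delta_pos=[
    [0,0.009,-0.0045],
    [0,0,0],
    [-0.006,0,0],
    [-0.006,0,0],
    [-0.006,0,0],
  ],
  dr=[
    [0,0,0],
    [0,0,0],
    [0,0,0],
    [0,0,0],
    [0,0,0],
  ],
  grip=[0,0,0,0,0],
)

```text
t: 4.58
tool_pos: [0.4745, -0.1185, 0.0906]
tool_rot: [-0.362, 1.992, -2.027]
contact_force: [-3.4, -0.3, 1.8]
opening: 0.0003
```

```bash
python3 - <<'E'
from st import *
st(); save('wrist','wrist3'); st();save('side','side3'); st()
a=cv2.imread('pics/side3.png')[200:400,180:420]; b=cv2.imread('pics/wrist3.png')[80:330,180:440]
cv2.imwrite('pics/c3.png',np.hstack([cv2.resize(a,(400,333)),cv2.resize(b,(346,333))]))
E
```

```text
t 4.58 TCP lamp mm -79.7 46.6 z 90.6 yaw 21.5 F lamp -3.32 0.97 1.83
t 4.62 TCP lamp mm -79.0 46.6 z 90.6 yaw 21.5 F lamp -2.41 0.58 2.2
t 4.67 TCP lamp mm -79.3 46.6 z 90.5 yaw 21.5 F lamp -2.59 -0.71 3.13
```

View pics/c3.png

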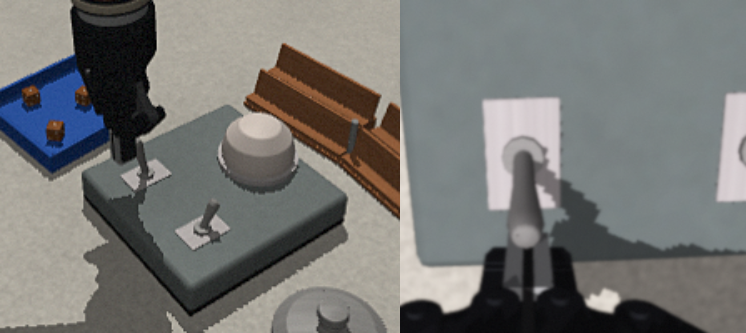

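>>> servo_tool(
  delta_pos=[
    [-0.005,0,0],
    [-0.005,0,0],
    [-0.004,0,0],
  ],
  dr=[
    [0,0,0],
    [0,0,0],
    [0,0,0],
  ],
  grip=[0,0,0],
)

```text
t: 5.05
tool_pos: [0.4892, -0.1125, 0.0905]
tool_rot: [-0.359, 1.991, -2.025]
contact_force: [0.4, -0.2, -0.2]
opening: 0.0001
```

```bash
cat > look.py <<'E'
from st import *
import sys
k=sys.argv[1]
st(); save('wrist','wrist'+k); save('side','side'+k); st()
a=cv2.imread(f'pics/side{k}.png')[200:400,180:420]; b=cv2.imread(f'pics/wrist{k}.png')[80:330,180:440]
cv2.imwrite(f'pics/c{k}.png',np.hstack([cv2.resize(a,(400,333)),cv2.resize(b,(346,333))]))
E
python3 look.py 4
```

```text
t 5.05 TCP lamp mm -63.8 46.8 z 90.5 yaw 21.5 F lamp 0.33 -0.38 -0.16
t 5.15 TCP lamp mm -63.8 46.8 z 90.5 yaw 21.5 F lamp -0.54 -0.31 -0.28
```

View pics/c4.png

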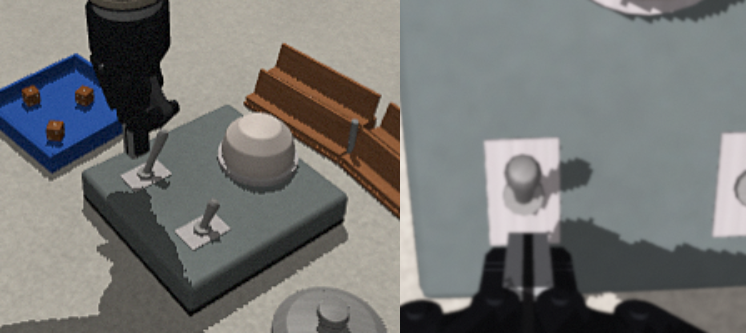

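>>> servo_tool(
  delta_pos=[
    [0.015,0,0],
    [0,-0.06,0],
    [-0.02,-0.005,0.045],
    [-0.025,0,0.045],
    [-0.023,0,0.005],
  ],
  dr=[
    [0,0,0],
    [0,0,0],
    [0,0,0],
    [0,0,0],
    [0,0,0],
  ],
  grip=[0,0,0,0,0],
)

```text
t: 5.78
tool_pos: [0.5692, -0.1839, 0.1626]
tool_rot: [-0.355, 1.987, -2.028]
contact_force: [0.7, 0.3, 1.1]
opening: 0.0
```

>>> servo_tool(
  delta_pos=[
    [0,0,0],
  ],
  dr=[
    [0,0,0],
  ],
  grip=[0],
)

```text
t: 5.9
tool_pos: [0.5691, -0.1844, 0.1625]
tool_rot: [-0.356, 1.987, -2.028]
contact_force: [-0.6, -1.0, 0.4]
opening: 0.0
```

```bash
python3 look.py 5
```

```text
t 5.9 TCP lamp mm -15.5 -49.2 z 162.5 yaw 21.4 F lamp -0.93 -0.71 0.4
t 6.0 TCP lamp mm -16.4 -48.6 z 162.2 yaw 21.4 F lamp -0.21 0.57 0.28
```

View pics/c5.png

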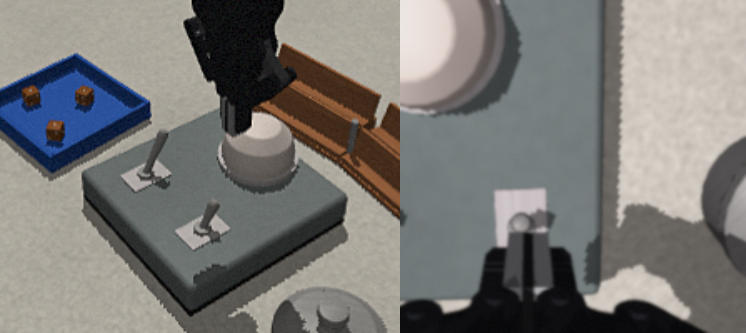

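View pics/wrist5.png

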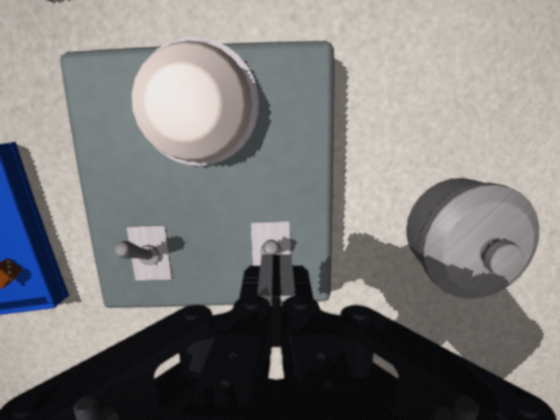

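>>> servo_tool(
  delta_pos=[
    [-0.008,0,0],
    [0,0.03,0],
    [0,0.03,0],
    [0,0,0],
    [0,0,0],
  ],
  dr=[
    [0,0,0],
    [0,0,0],
    [0,0,0],
    [0,0,0],
    [0,0,0],
  ],
  grip=[0,0,0,0,0],
)

```text
t: 6.62
tool_pos: [0.5756, -0.1808, 0.1025]
tool_rot: [-0.356, 1.986, -2.028]
contact_force: [1.3, 0.5, 0.7]
opening: -0.0003
```

```bash
python3 look.py 6
```

```text
t 6.62 TCP lamp mm -8.2 -48.2 z 102.5 yaw 21.4 F lamp 1.4 -0.02 0.65
t 6.72 TCP lamp mm -8.2 -48.3 z 102.6 yaw 21.4 F lamp -0.16 0.28 0.42
```

View pics/c6.png

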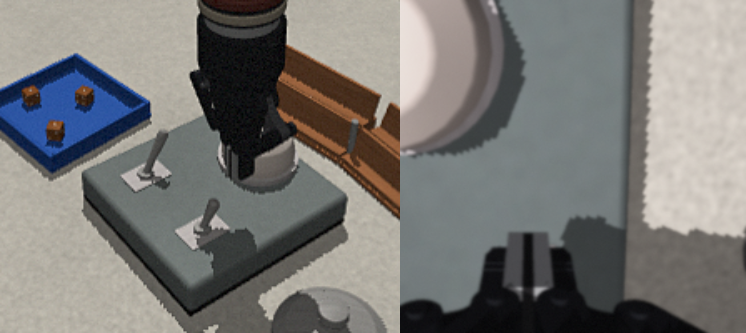

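>>> servo_tool(
  delta_pos=[
    [0,0.015,0],
    [0,0.013,0],
    [0,0,0],
    [0,0,0],
  ],
  dr=[
    [0,0,0],
    [0,0,0],
    [0,0,0],
    [0,0,0],
  ],
  grip=[0,0,0,0],
)

```text
t: 7.22
tool_pos: [0.5773, -0.1817, 0.0743]
tool_rot: [-0.353, 1.984, -2.029]
contact_force: [0.2, -0.5, 0.4]
opening: 0.0002
```

```bash
python3 look.py 7
```

```text
t 7.22 TCP lamp mm -6.9 -49.7 z 74.3 yaw 21.4 F lamp 0.01 -0.58 0.41
t 7.33 TCP lamp mm -7.0 -49.7 z 74.4 yaw 21.4 F lamp 0.45 0.56 -0.41
```

View pics/c7.png

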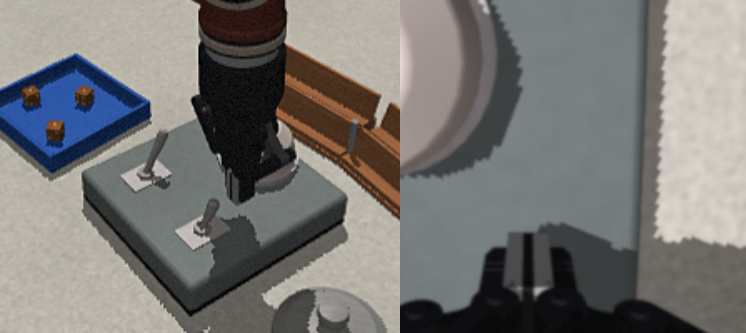

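>>> servo_tool(
  delta_pos=[
    [0.006,0,0],
    [0.005,0,0],
    [0.005,0,0],
    [0.005,0,0],
  ],
  dr=[
    [0,0,0],
    [0,0,0],
    [0,0,0],
    [0,0,0],
  ],
  grip=[0,0,0,0],
)

```text
t: 7.82
tool_pos: [0.5601, -0.1895, 0.0772]
tool_rot: [-0.342, 1.979, -2.027]
contact_force: [3.1, 3.0, 3.8]
opening: -0.0003
```

```bash
python3 look.py 8
```

```text
t 7.83 TCP lamp mm -25.8 -50.7 z 77.2 yaw 21.4 F lamp 3.95 1.72 3.84
t 7.92 TCP lamp mm -26.5 -50.9 z 77.0 yaw 21.4 F lamp 3.84 0.47 2.88
```

View pics/c8.png

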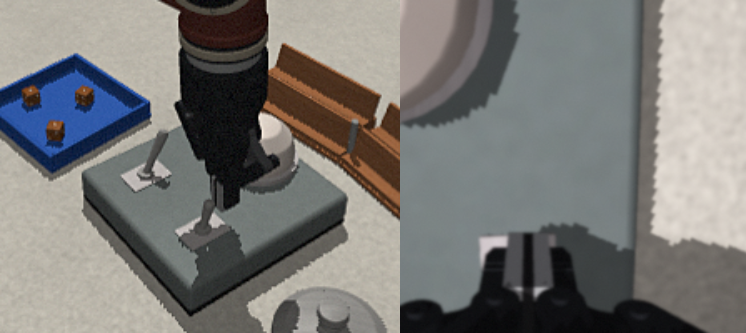

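>>> servo_tool(
  delta_pos=[
    [0.004,0.001,0],
    [0.004,0.001,0],
    [0.003,0,0],
  ],
  dr=[
    [0,0,0],
    [0,0,0],
    [0,0,0],
  ],
  grip=[0,0,0],
)

```text
t: 8.3
tool_pos: [0.5476, -0.1945, 0.0737]
tool_rot: [-0.348, 1.98, -2.03]
contact_force: [-0.8, -0.3, 0.1]
opening: -0.0001
```

```bash
python3 look.py 9
```

```text
t 8.3 TCP lamp mm -39.3 -50.7 z 73.7 yaw 21.4 F lamp -0.88 0.0 0.13
t 8.4 TCP lamp mm -39.2 -50.7 z 73.8 yaw 21.4 F lamp 0.26 -1.11 -0.69
```

View pics/c9.png

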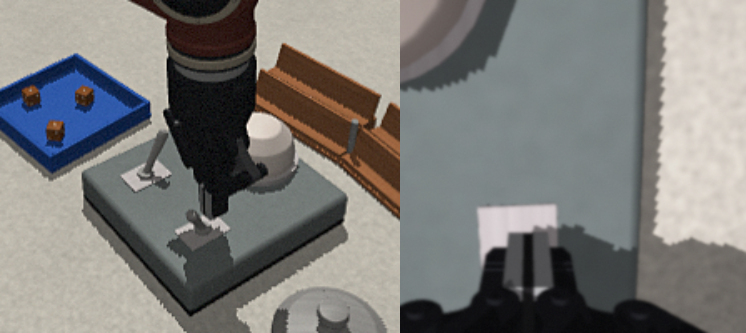

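Force is gone and the short lever leans away from the dome. Backing off, lifting clear, and checking.

>>> servo_tool(
  delta_pos=[
    [-0.015,0,0],
    [0,-0.05,0],
    [0,-0.06,0],
    [0.055,-0.02,0],
    [0.055,0,0],
  ],
  dr=[
    [0,0,0],
    [0,0,0],
    [0,0,0],
    [0,0,0],
    [0,0,0],
  ],
  grip=[0,0,0,0,0],
)

```text
t: 9.02
tool_pos: [0.4575, -0.2257, 0.2049]
tool_rot: [-0.355, 1.978, -2.027]
contact_force: [0.1, -1.2, 0.5]
opening: -0.0002
```

>>> servo_tool(
  delta_pos=[
    [0,0,0],
    [0,0,0],
    [0,0,0],
  ],
  dr=[
    [0,0,0],
    [0,0,0],
    [0,0,0],
  ],
  grip=[0,0,0],
)

```text
t: 9.4
tool_pos: [0.4579, -0.226, 0.2057]
tool_rot: [-0.352, 1.977, -2.028]
contact_force: [-0.2, 0.3, -1.2]
opening: -0.0006
```

```bash
python3 - <<'E'
from st import *
from fit import T
st(); im={}
save('wrist','wrist10'); save('side','side10'); save('scene','scene10')
a=cv2.imread('pics/side10.png')[240:400,200:420]; cv2.imwrite('pics/side10c.png',cv2.resize(a,None,fx=3.5,fy=3.5,interpolation=cv2.INTER_CUBIC))
for a in (0,.5,1):
  th=-.5+a
  lt=T(v,(-.05+.051*np.sin(th),.048,.044+.051*np.cos(th))); s=T(v,(-.05-.031*np.sin(th),-.048,.044+.031*np.cos(th)))
  for n in ('side','wrist'): print(a,n,'long',proj(cam(n),lt).round(1),'short',proj(cam(n),s).round(1))
for n,A,B in (('scene','scene1','scene10'),('side','side1','side10')):
    d=cv2.absdiff(cv2.imread(f'pics/{A}.png'),cv2.imread(f'pics/{B}.png')).max(2)>50; print(n,d.sum())
E
```

```text
t 9.4 TCP lamp mm -134.3 -47.5 z 205.7 yaw 21.6 F lamp -0.1 0.34 -1.16
0 side long [255.1 288. ] short [308.4 320.3]
0 wrist long [137.  130.1] short [273.1  73.4]
0.5 side long [267.4 279.8] short [300.8 322.3]
0.5 wrist long [130.5  93.7] short [273.2  94.4]
1 side long [279.5 277.5] short [293. 328.]
1 wrist long [130.9  56.5] short [273.  115.2]
scene 9887
side 13203
```

View pics/side10c.png

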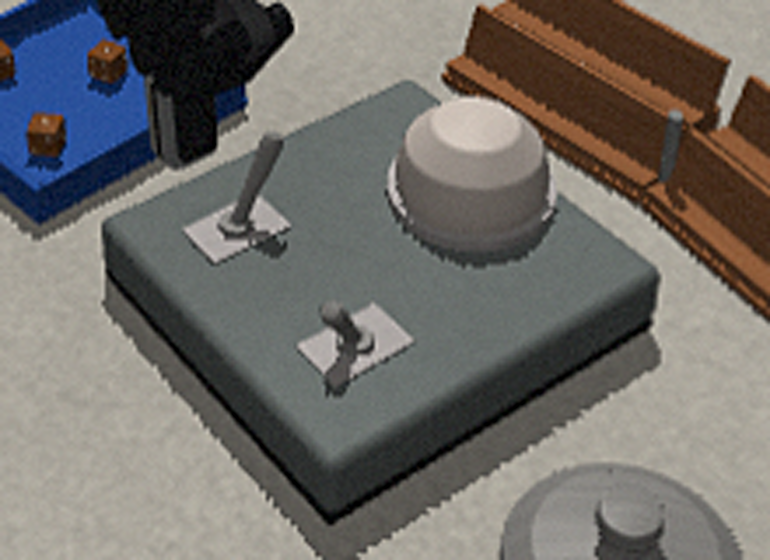

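View pics/wrist10.png

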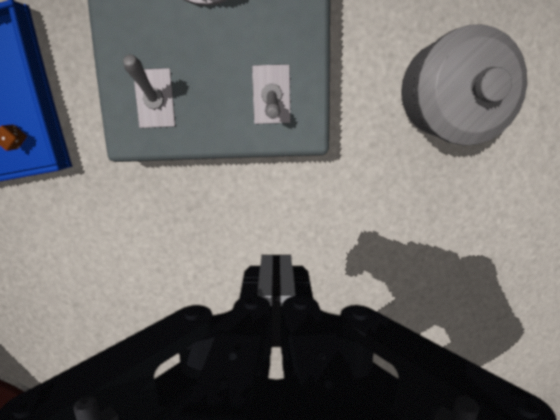

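View pics/scene10.png

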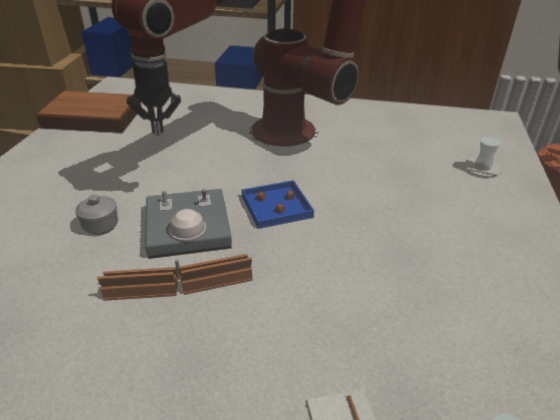

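```bash
python3 -c "
from station import ctrl
print(ctrl.finish_job())"
```

```text
the job is handed in; nothing more can be done
None
```

The lamp is changed over, and the job was handed in at about 9.5 s. With the shut fingertips I pushed the long lever until it snapped toward the dome. Only then did I push the short lever until it snapped away from it. I stopped pushing each lever once it had snapped and then backed off and lifted clear.

- **Lever positions:** in the last side picture the long tip shows at about (278, 280), against (279.5, 277.5) predicted for fully on. The short tip shows at about (294, 329), against (293, 328) predicted for fully off.
- **Forces:** pushes read about 2.5 to 5.5 N in all, including a few newtons upward from friction, and dropped to noise level after each snap. I only read the force between moves, so short peaks would not show.
- **Other objects:** by eye, the sugar bowl, tray, dice and rack sit where they did in the earlier pictures. My crude picture difference could not confirm this, because the arm and its shadow had moved too.
- **Disagreements:** the lamp position from the wrist and side cameras differed by about 5 mm. The arm also drifted up about 8 mm after the first descent, which I corrected before the first push.

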